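# Hang the lift-off door of a test chamber and swing it shut

## Task

The aluminium door of the small grey test chamber is off and leaning on its rest. Lift it out, hang it standing open by lowering both its knuckles together onto the chamber's two upright hinge pins until it is fully home, feeling for the pins and not forcing it, then swing the door shut against the rubber stops and let go of it. Leave the other things on the bench where they are.

Things in the scene. Friction and masses are not known exactly. Their poses are not given: they have to be found in the camera images.
- leaf: Loose aluminium door, 0.3 to 0.52 kg, mass centre about mid panel. Origin: on the axis of its two knuckles, at the lower knuckle's underside. z: up along that axis; panel reaches to -y; outside (handle) faces -x. Panel: x -5 to 5, y -155 to -15, z -12 to 122 (mm). It starts leaning on the rest, top edge 0.40 rad from vertical, outside facing up; it lifts out along its own z.
- leaf_top (a point): Middle of the panel's top edge (door frame 0, -85, 122), a good place to grip: 10 mm thick, and the upper 50 mm of the panel stands clear of the rest on both faces.
- leaf_edge (a point): Middle of the door's free upright edge (door frame 0, -155, 55). Near it on the outside is the black handle, an upright bar 8 mm thick at y -138, z 15 to 70, reaching out to x -32.
- leaf_upper (a point): On the knuckle axis, at the underside of the upper knuckle (door frame 0, 0, 85). Both knuckles are upright brass tubes 22 mm high, 18 mm outside diameter, 10 mm bore, open at both ends, joined to the panel by 7 mm straps.
- chamber: Fixed grey test chamber, 175 deep, 204 wide, 176 high. Origin: on the bench under the nominal hinge axis. z up, +x into the chamber; its open front faces -x: the plane x = 14, y -180 to 24. Hinge at its +y jamb. Shut, the door's axes are parallel to the chamber's and the panel reaches to -y; open at a right angle the panel reaches to -x. The hinge turns freely, a hung door stays where left.
- seat (a point): Chamber frame 0, 0, 45: where the door's origin lies, fully home, if the hinge bar sits mid-slot. The bar carrying both pins is screwed through slots: the true pin axis lies anywhere from -9 to +9 mm of this along the chamber's y, firm, not reported: find it by touch or eye. Along x it is exact, and the pins are exactly upright and in line.
- pin_low (a point): Tip of the lower pin if the hinge bar sits mid-slot (chamber frame 0, 0, 61). Both pins: brass, 8 mm diameter, 16 mm tall, 1 mm chamfer at the tip. The lower stands on a bracket 16 mm wide in y, x -8 to 14, z 20 to 45.
- pin_high (a point): Tip of the upper pin if the hinge bar sits mid-slot (chamber frame 0, 0, 146). Its bracket, 16 mm wide in y, x -8 to 14, z 111 to 130, overhangs the lower pin: the lower knuckle must come in from the side, under this bracket and over the lower pin, door origin at z 64 to 86 in the chamber frame, before both knuckles go down together.
- stop (a point): Between the two rubber stops on the far jamb, on their face (chamber frame 7, -142, 103). The back of the shut door rests on them. A hung door's free edge sags up to 6 mm.
- rest: Fixed leaning rest. Origin: on the bench under the middle of the ledge, which runs along y, 30 mm up. Backrest 100 mm wide on the door's -x side, leaning 0.40 rad towards -x, up to 76 mm above the ledge along the lean; on the +x side two lips 10 mm high with 2 mm play. Foot 130 by 150, 10 high. The door starts with its outside towards the rest's +x.
- driver_green: Bystander: green-handled screwdriver lying on the bench; origin under its middle.
- driver_yellow: Bystander: yellow-handled screwdriver lying on the bench; origin under its middle.
- spindle: Bystander: turned steel spindle standing upright, foot diameter 52, 100 tall; origin at the centre of its foot.
- jar: Bystander: lidded jar, diameter 56, 75 tall; origin at the centre of its foot.
- sample_case: Bystander: blue closed case 90 by 65, 28 high; origin at the centre of its underside.
- weight: Bystander: brass weight with a knob, diameter 50, 58 tall; origin at the centre of its foot.

How it is judged:
By the outcome, as a careful person would: the job done as asked, in the order asked, and still so for the second after the job is handed in, with the robot touching nothing.
It also fails if it takes over 72 s, if anything falls off the work surface, if the arm or the gripper's body presses on something with over 40 N, if the wrist force passes 120 N, or if a joint passes its speed limit or range.

## Robot

A 6-joint arm with a two-finger parallel gripper is mounted at the origin on the work surface. World frame = base frame: x ahead of the robot, y to its left, z up, the work surface at z = 0. Lengths are in m, angles in degrees, forces in N, time in s.
With the tool pointing down it reaches from about 0.4 to 0.825 m from the base axis. Payload 7 kg.
Tool frame: the origin (TCP) lies on the centre line of the jaws, within the pads' length; the fingertips stand 19 mm ahead of it and the grasp point (between the pads) is the TCP; z points along the fingers, y is the line along which they close (so a half turn about z gives the same grasp; the last joint's range is limited). The gripper opens to 88 mm and grips with 3 to 60 N. Pads are 19 mm wide; open, the fingers measure 130 mm over their backs; the gripper's body (78 mm by 193 mm) begins 47 mm behind the grasp point.
Start: joints at [79.876, 20.546, 0.682, 0, -70.136, -16.507], TCP at [0.303, 0.603, 0.225] pointing down, gripper open.
Joint ranges: [-176.03, 176.03], [-82.01, 121.73], [-58.28, 71.71], [-173.87, 95.51], [-174.79, -0.11], [-173.66, 173.66]. Speed limits (degrees/s): [136.94, 136.94, 172.46, 180, 180, 180].

## Interface

Orientations are given as [roll, pitch, yaw] about the fixed x, y, z axes, in that order (R = Rz(yaw) Ry(pitch) Rx(roll)).
In Python, from plant import * gives the robot as it stands. The module is installed in compiled form; this text tells all that it offers.
- The arm moves only by the tool play_rows, never from a script. Its argument "deltas" is a list of rows, each a list of 6 numbers: the shift along the world's x, y, z scaled (see below), then the turn, a rotation vector about the world's x, y, z scaled (see below). A call has 1 to 10 rows; each row shifts and turns the commanded pose from where the row before left it; what a row does not reach is not made up. The controller multiplies each number of a shift by 800 mm and each number of a turn by 180 degrees. A row lasts 1/10 s, in which the tool goes at most 50 mm and 8.59 degrees, less where a joint would pass 70% of its speed; a pose out of reach is approached as far as the arm can. A call with a number of a shift or a turn outside -1 to 1 is refused whole. A call with a gripper value outside its range is refused whole. "gripper" is the gripper command: -1 is shut, 1 is fully open, values between are in proportion, set as the call begins (left out, the last holds). The fingers move at their own pace and stop on an object; the grip force is fixed at half the most. Time passes only in rows, so rows that do not move let the fingers close. It gives the time, the measured TCP pose, the force, the opening and the grip force at its end, in the units of the state.
- get_obs(): the state, without advancing time (a new reading comes with each control period).
- snapshot(name): name is "scene" or "top"; returns (picture, depth): 384x512x3 uint8, blue, green, red; 384x512 float32, m along the optical axis (not along the pixel's ray), 0 where there is no reading.
- camera_model(name): a dict with "fx", "fy", "cx", "cy" (pixels), "world_to_cam" (4x4, takes a point from world to camera coordinates). Camera axes: x right, y down, z forward; pixel columns grow to the right and rows downward; lengths in m; the calibration is good to about 2 mm. A picture is of the moment at which its call begins. camera_model takes no time and is no camera call.
- close_job(): hands the job in; it is judged then, once.
The state is a dict: "clock": time; "joint_pos": joint angles; "qvel": joint speeds; "tau": joint torques, N m; "tool_pos": TCP position; "orientation": TCP orientation; "force": force on the tool from outside, world axes, zero at the start; "moment": the same for the moment, N m; "opening": finger opening in m; "gripper_force": force on a finger pad.
Only numpy, scipy, OpenCV 4.12 (cv2) and the standard library are available. Lean on these libraries where they do the work, as an engineer would, in place of code of your own. Each camera call takes 0.05 s, during which the arm holds its last target. There are 200 camera calls.

## Working session

There is one attempt and no reset: what is moved stays moved. The work goes in short steps, Python scripts to look and compute and a tool call to move; the robot and the scene stay as the last step left them, time stands still between calls to the robot, and variables do not carry over. Pictures are saved under pics/ and viewed, at most 10 in all, crops included, and the job is handed in when it is done.

Besides the shell and the picture viewer there is one more tool, called after "Request:" as a command line: name --pt "numbers of a row" for each row, then --argument value for the rest. play_rows: Moves the arm, as the interface text tells. Its arguments: {"type":"object","properties":{"deltas":{"type":"array","items":{"type":"array","items":{"type":"number","minimum":-1,"maximum":1}}},"gripper":{"type":"number"}},"required":["deltas"]}

```bash
mkdir -p pics
cat > h.py <<'E'
from plant import *
import numpy as np, cv2
def pts(name,snap=None):
    im,d=snap if snap else snapshot(name)
    m=camera_model(name); v,u=np.mgrid[:384,:512]
    c=np.stack([(u-m['cx'])/m['fx']*d,(v-m['cy'])/m['fy']*d,d,np.ones_like(d)],-1)
    w=c@np.linalg.inv(m['world_to_cam']).T
    return im,d,w[...,:3]
E
python3 - <<'E'
from h import *
for n in('scene','top'):
    im,d,w=pts(n); cv2.imwrite(f'pics/{n}0.png',cv2.resize(im,(800,600))); np.savez(n+'0.npz',im=im,d=d,w=w)
    m=camera_model(n);print(n,m['fx'],np.round(np.linalg.inv(m['world_to_cam']),3).tolist())
print(get_obs())
E
```

```text
scene 392.7862992524722 [[0.524, 0.701, -0.484, 1.168], [0.851, -0.426, 0.306, -0.344], [0.009, -0.572, -0.82, 1.083], [0.0, 0.0, 0.0, 1.0]]
top 411.00301186364567 [[-0.019, -0.982, 0.189, 0.388], [-1.0, 0.016, -0.02, 0.05], [0.017, -0.189, -0.982, 1.271], [0.0, 0.0, 0.0, 1.0]]
{'clock': 0.1, 'joint_pos': array([ 7.98771882e+01,  2.05840752e+01,  6.38879002e-01, -1.58253247e-02,
       -7.01362356e+01, -1.65064917e+01]), 'qvel': array([-0.03382895, -0.13056762,  0.04808929,  0.13086944, -0.11811096,
        0.00354103]), 'tau': array([-1.32671536e-03, -5.84167349e+01,  2.93748307e+01,  7.01542631e+00,
        1.01389736e-02, -5.25039673e-05]), 'tool_pos': array([0.30238852, 0.6029857 , 0.22405805]), 'orientation': array([ 1.79917697e+02, -8.87390414e-03, -2.66346849e+01]), 'force': array([ 0.16235114, -0.28258517,  0.26028486]), 'moment': array([-0.0131917,  0.0677619,  0.0302274]), 'gripper_force': 0.0, 'opening': 0.08757928684904692}
```

View pics/scene0.png

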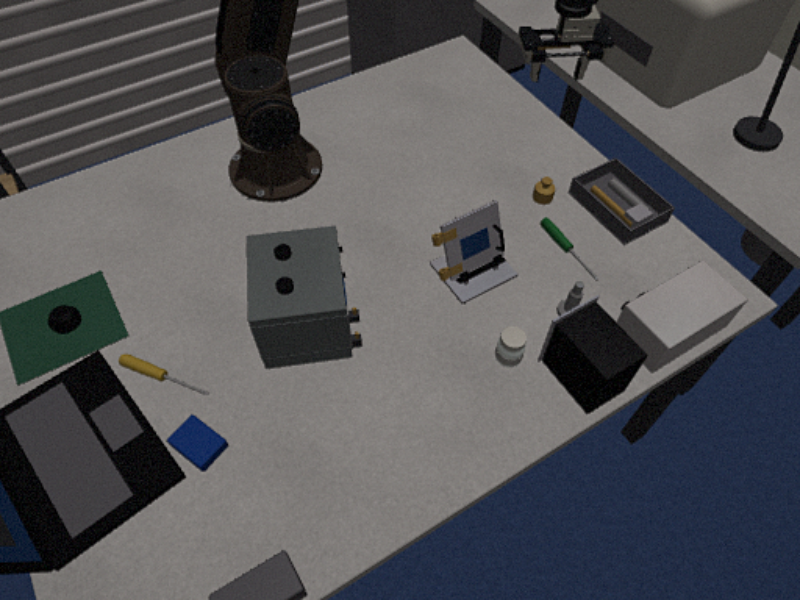

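View pics/top0.png

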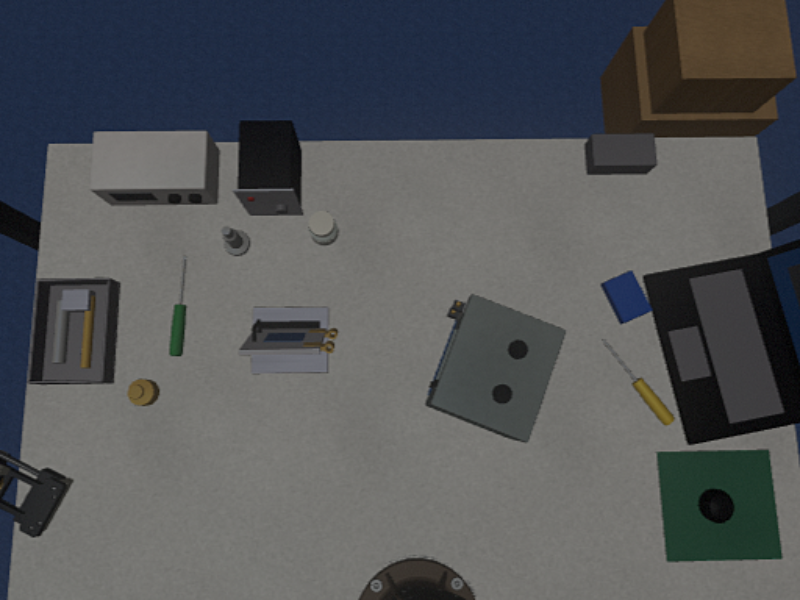

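The scene view shows the chamber at (300,295), the brass hinge at (353,325), and the door on its rest at (470,245). In the top view the hinge is at (457,308), and the rest is at (290,340) with its knuckles at (330,340). Next I'll measure these.

Run:
```python
from h import *
for n in('top','scene'):
    D=np.load(n+'0.npz'); im,d,w=D['im'],D['d'],D['w']; ok=d>0
    hsv=cv2.cvtColor(im,cv2.COLOR_BGR2HSV); x,y,z=w[...,0],w[...,1],w[...,2]
    print(n,'table z',np.median(z[ok&(abs(x-.5)<.05)&(abs(y-.1)<.05)]), np.std(z[ok&(abs(x-.5)<.05)&(abs(y-.1)<.05)]))
    M=camera_model(n); T=np.linalg.inv(M['world_to_cam'])
    def ray(p,zz):
        p=np.atleast_2d(p); r=np.c_[(p[:,0]-M['cx'])/M['fx'],(p[:,1]-M['cy'])/M['fy'],np.ones(len(p))]@T[:3,:3].T
        return T[:3,3]+r*((zz-T[2,3])/r[:,2])[:,None]
    def rect(mask,zz):
        mask=cv2.morphologyEx(mask.astype(np.uint8),cv2.MORPH_CLOSE,np.ones((5,5)))
        cs,_=cv2.findContours(mask,0,1); c=max(cs,key=cv2.contourArea); P=ray(c[:,0].astype(float),zz)[:,:2]
        r=cv2.minAreaRect((P*1000).astype(np.float32)); return r,cv2.boxPoints(r).round(1).tolist()
    print('roof',rect(ok&(abs(z-.176)<.012)&(abs(x-.35)<.25)&(abs(y+.1)<.25),.176))
    print('foot',rect(ok&(z>.004)&(z<.2)&(abs(x-.4)<.1)&(abs(y-.3)<.12)&(hsv[...,1]<70)&(z<.018),.010))
    # brass blobs
    br=((hsv[...,0]>8)&(hsv[...,0]<28)&(hsv[...,1]>90)&(hsv[...,2]>50)&ok&(x>.2)&(x<.65)&(abs(y-.1)<.3)).astype(np.uint8)
    k,l,s,c=cv2.connectedComponentsWithStats(br)
    for i in range(1,k):
        if s[i,4]>5: print('brass',s[i],np.median(w[l==i],0).round(4),w[l==i].min(0).round(3),w[l==i].max(0).round(3))
    m=ok&(z>.055)&(z<.2)&(y>.13)&(y<.4)&(x>.25)&(x<.6)
    P=w[m]; print('door pts',len(P),P.min(0).round(3),P.max(0).round(3))
    for _ in range(5):
        c=P.mean(0); nrm=np.linalg.svd(P-c,full_matrices=False)[2][2]; e=(P-c)@nrm; P=P[abs(e)<max(.004,1.5*e.std())] if _<4 else P
    print('plane',len(P),c.round(4),nrm.round(3),e.std(),P.min(0).round(3),P.max(0).round(3))
    bl=(hsv[...,0]>95)&(hsv[...,0]<130)&(hsv[...,1]>90)&m; print('label',bl.sum(),np.median(w[bl],0))
    cv2.imwrite(f'pics/{n}_a.png',np.hstack([cv2.resize(np.clip(im[a:a+75,b:b+75]*2.0,0,255).astype(np.uint8),(400,400),interpolation=2) for a,b in ([(180,260),(185,150)] if n=='top' else [(170,180),(122,265)])]))
```

```text
top table z -0.000922979044364669 0.01756620521567579
roof (((458.39404296875, -139.64158630371094), (174.7301025390625, 203.43356323242188), 67.55448913574219), [[331.0, -181.60000610351562], [519.0, -259.20001220703125], [585.7999877929688, -97.69999694824219], [397.70001220703125, -20.100000381469727]])
foot (((478.4561767578125, 259.8779296875), (69.0091552734375, 160.53854370117188), 15.298388481140137), [[424.0, 328.20001220703125], [466.3999938964844, 173.3000030517578], [532.9000244140625, 191.60000610351562], [490.6000061035156, 346.3999938964844]])
brass [292 193   3   3   9] [ 0.573  -0.0789  0.1438] [ 0.57  -0.084  0.127] [ 0.578 -0.076  0.147]
brass [289 198   3   3   7] [ 0.5717 -0.0767  0.0602] [ 0.567 -0.084  0.042] [ 0.575 -0.074  0.113]
brass [198 210  18   7  54] [0.537  0.1606 0.0587] [0.525 0.144 0.047] [0.544 0.195 0.064]
brass [194 218  20   8  71] [0.5029 0.1628 0.1355] [0.492 0.144 0.003] [0.512 0.196 0.145]
door pts 842 [0.488 0.144 0.055] [0.561 0.307 0.16 ]
plane 652 [0.5135 0.2312 0.1149] [-0.911  0.008 -0.412] 0.001306909612405695 [0.49  0.144 0.055] [0.
[... 508 characters left out ...]
5], [483.8999938964844, 172.1999969482422], [492.8999938964844, 187.0], [466.0, 203.3000030517578]])
brass [277 146  16  12  99] [0.5059 0.1644 0.1343] [0.491 0.14  0.12 ] [0.512 0.196 0.145]
brass [281 168  15  12  92] [0.5383 0.1628 0.0551] [0.524 0.141 0.043] [0.545 0.195 0.066]
brass [225 197   3   4   9] [ 0.5754 -0.0821  0.1439] [ 0.57  -0.085  0.135] [ 0.578 -0.08   0.148]
brass [227 212   3   5   7] [ 0.5744 -0.0832  0.0595] [ 0.57  -0.085  0.048] [ 0.576 -0.079  0.062]
door pts 1245 [0.486 0.139 0.055] [0.56  0.306 0.158]
plane 1030 [0.5154 0.2261 0.108 ] [ 0.916 -0.001  0.401] 0.0018344880202786219 [0.491 0.14  0.055] [0.542 0.304 0.156]
label 230 [0.52470218 0.23536795 0.09040603]
```

View pics/top_a.png

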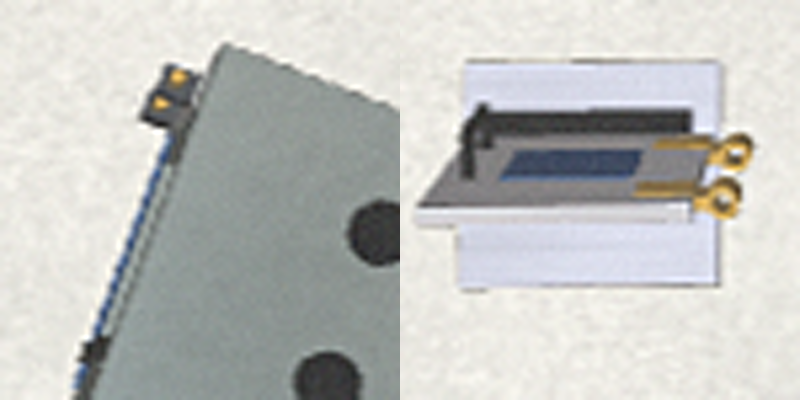

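View pics/scene_a.png

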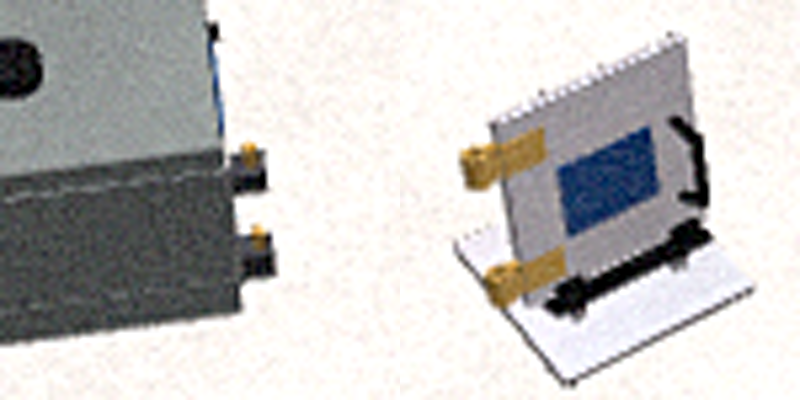

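The top crop shows both brass pin tips, at image pixels (293.4,194.1) for the upper and (290,199.1) for the lower. It also shows the knuckle rings at about (210,221.6) and (212.8,213.7). The scene crop shows the same hinge and the leaning door from the front. I'll refine these positions.

```bash
cat >> h.py <<'E'
def ray(n,p,zz):
    M=camera_model(n);T=np.linalg.inv(M['world_to_cam']);p=np.atleast_2d(p).astype(float)
    r=np.c_[(p[:,0]-M['cx'])/M['fx'],(p[:,1]-M['cy'])/M['fy'],np.ones(len(p))]@T[:3,:3].T
    return (T[:3,3]+r*((zz-T[2,3])/r[:,2])[:,None])*1000
E
python3 - <<'E'
from h import *
a=np.radians(67.55); X=np.array([-np.cos(a),-np.sin(a)]);Y=np.array([np.sin(a),-np.cos(a)])
for n in('top','scene'):
    D=np.load(n+'0.npz'); im,d,w=D['im'],D['d'],D['w']; x,y,z=w[...,0],w[...,1],w[...,2]
    hsv=cv2.cvtColor(im,cv2.COLOR_BGR2HSV).astype(int)
    br=((hsv[...,0]>5)&(hsv[...,0]<30)&(hsv[...,1]>70)&(abs(x-.573)<.03)&(abs(y+.08)<.03)).astype(np.uint8)
    k,l,s,c=cv2.connectedComponentsWithStats(br)
    for i in range(1,k):
        if s[i,4]<4: continue
        v,u=np.nonzero(l==i); wt=hsv[v,u,1].astype(float); p=(u@wt/wt.sum(),v@wt/wt.sum())
        for zz in ((.146,.061) if n=='top' else (.139,.054)):   # tip / mid pin
            print(n,'pin',np.round(p,2),zz,ray(n,p,zz)[0].round(1), 'top-row', s[i])
    m=(x>.25)&(x<.6)&(y>.13)&(y<.4)
    if n=='top':
        f=((hsv[...,0]>95)&(hsv[...,0]<130)&(hsv[...,1]>12)&(hsv[...,1]<60)&m&(hsv[...,2]>90)).astype(np.uint8)
        f=cv2.morphologyEx(f,cv2.MORPH_CLOSE,np.ones((25,25)))
        c=max(cv2.findContours(f,0,1)[0],key=cv2.contourArea); r=cv2.minAreaRect(ray(n,c[:,0],.010)[:,:2].astype(np.float32)); print('foot',r)
    br=(hsv[...,0]>8)&(hsv[...,0]<28)&(hsv[...,1]>90)&m
    for lo,hi in((.035,.075),(.11,.15)):
        q=w[br&(z>lo)&(z<hi)]; print(n,'knuckle ymin',np.percentile(q[:,1],[0,3,8]).round(4))
    q=w[m&(z>.13)&(z<.165)&~br]; print('panel y',np.percentile(q[:,1],[0,1,99,100]).round(4),'zmax',np.percentile(q[:,2],[97,99,100]).round(4))
E
```

```text
top pin [292.99 194.01] 0.146 [572.8 -78.7 146. ] top-row [292 193   3   3   9]
top pin [292.99 194.01] 0.061 [586.7 -88.4  61. ] top-row [292 193   3   3   9]
top pin [289.7  198.99] 0.146 [558.9 -69.1 146. ] top-row [289 198   3   3   7]
top pin [289.7  198.99] 0.061 [571.9 -78.   61. ] top-row [289 198   3   3   7]
foot ((528.072021484375, 233.76844787597656), (158.3129119873047, 126.02008056640625), 89.05870819091797)
top knuckle ymin [0.1443 0.1445 0.1473]
top knuckle ymin [0.1441 0.145  0.1467]
panel y [0.1492 0.1677 0.3064 0.3075] zmax [0.1563 0.1572 0.16  ]
scene pin [226.46 198.69] 0.139 [574.  -81.9 139. ] top-row [225 197   4   5  13]
scene pin [226.46 198.69] 0.054 [520.5 -58.3  54. ] top-row [225 197   4   5  13]
scene pin [228.07 214.21] 0.139 [ 622.9 -103.6  139. ] top-row [227 212   3   5  12]
scene pin [228.07 214.21] 0.054 [573.8 -82.   54. ] top-row [227 212   3   5  12]
scene knuckle ymin [0.14   0.1411 0.1426]
scene knuckle ymin [0.1402 0.1425 0.144 ]
panel y [0.1394 0.158  0.3019 0.304 ] zmax [0.1551 0.1556 0.1578]
```

Request:
play_rows --pt "0.021 -0.0459 0 0 0 -0.0355" --pt "0.021 -0.0459 0 0 0 -0.0355" --pt "0.021 -0.0459 0 0 0 -0.0355" --pt "0.021 -0.0459 0 0 0 -0.0355" --pt "0.021 -0.0459 0 0 0 -0.0355" --pt "0.021 -0.0459 0 0 0 -0.0355" --pt "0.021 -0.0459 0 0 0 -0.0355" --pt "0.021 -0.0459 0 0 0 -0.0355" --pt "0.021 -0.0459 0 0 0 -0.0355" --pt "0.021 -0.0459 0 0 0 -0.0355" --gripper 1

```text
clock: 1.1
tool_pos: [0.4708, 0.2345, 0.2247]
orientation: [180.0, -0.0, -90.8]
force: [0.7, 0.4, 0.6]
opening: 0.0876
gripper_force: 0.0
```

Request:
play_rows --pt "0 0 0 0 -0.0318 0" --pt "0 0 0 0 -0.0318 0" --pt "0 0 0 0 -0.0318 0" --pt "0 0 0 0 -0.0318 0" --pt "0 0 0 0 0 0" --pt "0 0 0 0 0 0"

```text
clock: 1.7
tool_pos: [0.4699, 0.2357, 0.2247]
orientation: [-157.1, 0.2, -90.4]
force: [1.1, 0.6, 0.8]
opening: 0.0877
gripper_force: 0.0
```

Request:
play_rows --pt "0.00875 0 -0.0274 0 0 0" --pt "0.00875 0 -0.0274 0 0 0" --pt "0.00875 0 -0.0274 0 0 0" --pt "0.00875 0 -0.0274 0 0 0" --pt "0 0 0 0 0 0" --pt "0 0 0 0 0 0" --gripper 0

```text
clock: 2.3
tool_pos: [0.4998, 0.236, 0.1377]
orientation: [-157.1, 0.2, -90.6]
force: [0.2, -0.1, 0.1]
opening: 0.0465
gripper_force: 0.0
```

Run:
```python
from h import *
im,d,w=pts('scene'); a=im[105:185,255:355]; b=pts('top')[0][180:260,150:250]
cv2.imwrite('pics/g1.png',np.hstack([cv2.resize(np.clip(q*2.0,0,255).astype(np.uint8),(400,320),interpolation=2) for q in (a,b)]))
```

```text
(no output)
```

View pics/g1.png

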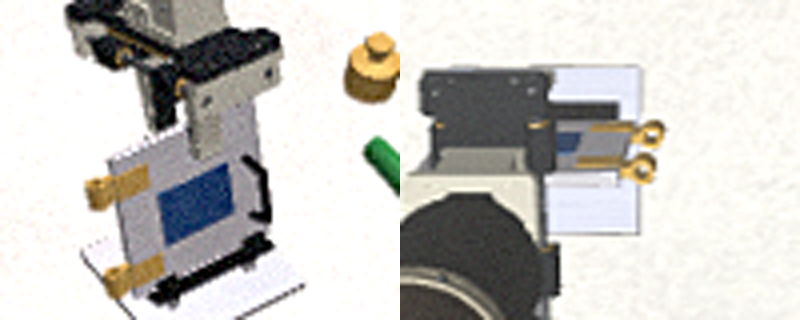

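The fingers straddle the panel's top edge at about mid-width, so I'll close.

Request:
play_rows --pt "-0.0025 0 0 0 0 0" --pt "0 0 0 0 0 0" --pt "0 0 0 0 0 0" --pt "0 0 0 0 0 0" --pt "0 0 0 0 0 0" --pt "0 0 0 0 0 0" --gripper -1

```text
clock: 3.0
tool_pos: [0.4969, 0.2364, 0.1377]
orientation: [-157.1, 0.2, -90.5]
force: [-0.4, -1.7, 2.9]
opening: 0.0099
gripper_force: 30.0
```

Request:
play_rows --pt "-0.00486 0 0.01151 0 0 0" --pt "-0.00486 0 0.01151 0 0 0" --pt "-0.00486 0 0.01151 0 0 0" --pt "-0.00486 0 0.01151 0 0 0" --pt "-0.00486 0 0.01151 0 0 0" --pt "-0.00486 0 0.01151 0 0 0" --pt "-0.00486 0 0.01151 0 0 0" --pt "-0.00486 0 0.01151 0 0 0" --pt "-0.00486 0 0.01151 0 0 0" --pt "-0.00486 0 0.01151 0 0 0"

```text
clock: 4.0
tool_pos: [0.4567, 0.235, 0.228]
orientation: [-157.2, 0.1, -90.5]
force: [-0.0, 0.8, -5.3]
opening: 0.0094
gripper_force: 30.0
```

Request:
play_rows --pt "0 0 0.02 0 0.02545 0" --pt "0 0 0.02 0 0.02545 0" --pt "0.0268 -0.0283 0 0 0.02545 0" --pt "0.0268 -0.0283 0 0 0.02545 0" --pt "0.0268 -0.0283 0 0 0.02545 0" --pt "0.0268 -0.0283 0 0 0 -0.0244" --pt "0.0268 -0.0283 0 0 0 -0.0244" --pt "0.0268 -0.0283 0 0 0 -0.0244" --pt "0.0268 -0.0283 0 0 0 -0.0244" --pt "0.0268 -0.0283 0 0 0 -0.0244"

```text
clock: 5.0
tool_pos: [0.629, 0.054, 0.2592]
orientation: [179.8, -0.1, -112.7]
force: [0.7, -0.2, -4.6]
opening: 0.01
gripper_force: 30.0
```

```bash
cat > m.py <<'E'
from h import *
import sys
o=get_obs(); t=o['tool_pos']*1000; print(t.round(1),o['orientation'].round(1),o['force'].round(1),o['moment'].round(2))
for n in('top','scene'):
    im,d,w=pts(n); np.savez(n+'1.npz',im=im,d=d,w=w); x,y,z=w[...,0],w[...,1],w[...,2]
    hsv=cv2.cvtColor(im,cv2.COLOR_BGR2HSV).astype(int)
    br=((hsv[...,0]>5)&(hsv[...,0]<30)&(hsv[...,1]>80)&(hsv[...,2]>35)&(x>.5)&(x<.7)&(y>-.15)&(y<.2)&(d>0)).astype(np.uint8)
    k,l,s,c=cv2.connectedComponentsWithStats(br)
    for i in range(1,k):
        if s[i,4]>4: print(n,s[i],(np.median(w[l==i],0)*1000).round(1),(w[l==i].min(0)*1000).round(),(w[l==i].max(0)*1000).round())
E
python3 m.py
python3 - <<'E'
from h import *
D=np.load('top0.npz');w=D['w'];x,y,z=np.moveaxis(w,-1,0)
m=(D['d']>0)&(z>.03)&(z<.12)&(x>.6)&(x<.8)&(y>.1)&(y<.3); k,l,s,c=cv2.connectedComponentsWithStats(m.astype(np.uint8))
for i in range(1,k):
    if s[i,4]>20: print(w[l==i].min(0).round(3),w[l==i].max(0).round(3))
a,b=[pts(n)[0] for n in('scene','top')]
cv2.imwrite('pics/s1.png',np.hstack([cv2.resize(np.clip(q*2.0,0,255).astype(np.uint8),(400,400),interpolation=2) for q in (a[100:250,190:340],b[130:250,200:320])]))
E
```

```text
[629.   54.  259.2] [ 1.798e+02 -1.000e-01 -1.127e+02] [ 0.7 -0.2 -4.6] [ 0.14 -0.15 -0.08]
top [229 162   5   9  17] [604.8  84.7 354.7] [590.  77. 332.] [614.  89. 457.]
top [267 175  12  14  84] [598.4 -19.5 242.9] [588. -50.  -4.] [656.  -6. 261.]
top [292 193   3   3   9] [572.9 -78.9 144.9] [570. -84. 128.] [579. -76. 148.]
top [289 198   3   3   7] [571.8 -77.   57.8] [567. -84.  44.] [575. -73. 113.]
scene [325   0   6   7  13] [618.1 154.1 677.4] [611. 142. 674.] [622. 162. 680.]
scene [334   2   3   3   5] [617.4 172.8 671.5] [616. 167. 670.] [619. 174. 674.]
scene [333   6   4   2   5] [621.7 165.8 668.7] [621. 162. 667.] [622. 171. 670.]
scene [315   9   5   3   7] [628.3 118.1 679.7] [626.  93. 678.] [655. 123. 699.]
scene [321   9   4   4   7] [628.6 131.2 675. ] [626. 126. 674.] [633. 137. 677.]
scene [326   8   4   4   7] [626.4 144.1 672.7] [624. 139. 671.] [630. 150. 674.]
scene [322  14   5   3   7] [636.3 127.6 669.8] [636. 123. 667.] [639. 135. 673.]
scene [312  16   3   4   5] [669.7  76.3 698.6] [666.  74. 698.] [672.  80. 699.]
scene [320  20   5   4   6] [645.2 118.5 665.2] [644. 112. 664.] [648. 125. 667.]
scene [316  32   4   3   5] [658.1 101.8 654.1] [658.  97. 653.] [659. 105. 658.]
scene [265 144   5   4  11] [612.8  26.6 344.4] [609.  22. 339.] [616.  33. 348.]
scene [268 158   5   5  12] [657.3   6.6 345.5] [654.   2. 334.] [659.  13. 349.]
scene [243 170  20   9 125] [608.1 -16.9 250.9] [591. -38. 235.] [622.  10. 260.]
scene [244 189  20   8 111] [610.2 -16.3 166.6] [591. -37. 150.] [624.  12. 177.]
scene [225 197   4   5  12] [574.6 -81.7 140.1] [571. -85. 128.] [577. -76. 147.]
scene [227 212   3   5  12] [575.4 -82.9  57.2] [571. -86.  48.] [578. -79.  63.]
[0.773 0.217 0.031] [0.791 0.3   0.12 ]
[0.719 0.146 0.03 ] [0.771 0.202 0.08 ]
```

View pics/s1.png

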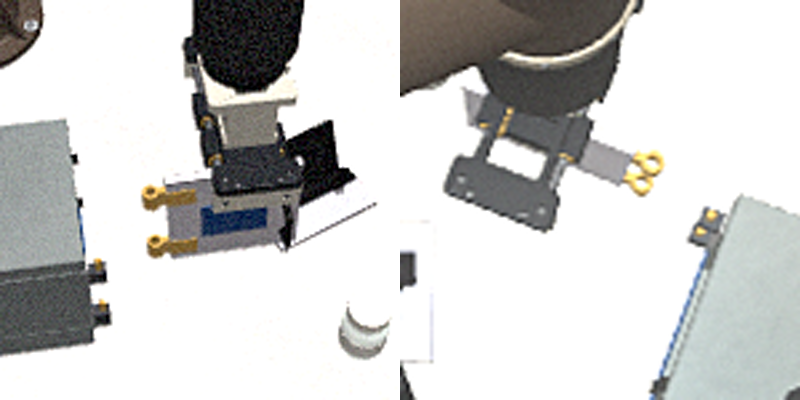

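The door hangs upright in the grip. In the top view the upper knuckle ring is at about (275,178) and the lower at (271.4,185), facing the hinge at (293,194), and the jar is clear. Now I'll compare knuckles and pins within each camera.

Run:
```python
from h import *
def ring(n,u0,v0,r):
    im=np.load(n+'1.npz')['im']; k=10
    c=im[v0-r:v0+r+1,u0-r:u0+r+1]; big=cv2.resize(c,None,fx=k,fy=k,interpolation=cv2.INTER_CUBIC)
    return c,big
im=np.load('top1.npz')['im']; print('B-R top'); c=im[172:193,266:282].astype(int); print(c[...,2]-c[...,0])
im=np.load('scene1.npz')['im']; c=im[166:200,240:254].astype(int); print('scene');print(c[...,2]-c[...,0])
for n,p,z in(('top',(275,178),.264),('top',(271.4,185.2),.179)): print(ray(n,p,z).round(1), 'px size', ray(n,(p[0]+1,p[1]),z)-ray(n,p,z))
```

```text
B-R top
[[ -1  -1  -1   2   4   5   6   5   6   4   5   5   5   4   5   4]
 [ -5  -3  -4  -3  -3   1   4   5   5   4   4   5   4   6   5   5]
 [ -7  -7  -6  -5  -6  -1  -1  -2  -3  -3  -2   1   2   5   5   4]
 [  3   1  -7 -15  18  60  25  25  49  66  61  27   3   1   4   4]
 [ -1   2  -2  -8  55  85  77  75  70  54  63  75  47   9   3   4]
 [  1   1  -3   0  58  81  80  71  44  31  38  58  76  13   3   5]
 [  0  -1  -3  14  37  46  61  54   1  -1  20  47  73  14   2   6]
 [  1   0   0  10  21  35  55  75  24  -4   2  49  79  13   2   4]
 [ -1  -2   0   0   0   9  31  70  76  56  65  85  49   6   3   6]
 [ -3   9  17   1  -7  12  31  37  50  67  67  39   3   2   5   5]
 [ -6  42  74  75  71  73  60  37  30  33  32  10   3   5   5   5]
 [  9  58  80  81  72  47  34  34  62  40   0   2   5   5   6   5]
 [ 13  38  48  71  59  13  12  28  75  47   5   4   5   5   6   5]
 [ 10  22  34  58  43   4 -11  11  73  37   6   4   5   6   5   5]
 [  5   2  11  32  72  62  50  71  69  13   2   5   4   6   4   6]
 [  6   3   2  14  41  57  67  65  20   3   4   5   6   6   5   5]
 [  5   5   4   8  2
[... 1292 characters left out ...]
  7  5  3  7  3  1]
 [ 6  6  5  5  3  6 25 26 29  7  3  8  6 -1]
 [ 7  7  5  5  6 49 74 75 69 50 47 50 43 -1]
 [ 9  7  6  1 39 69 39 27 26 74 82 83 50  3]
 [ 4  5  6  1 36 65 51 41 40 72 58 56 55 40]
 [ 6  7  5  5 14 72 69 57 71 58 38 34 37 39]
 [ 7  6  4  4 15 30 44 54 45 34 34 41 32 39]
 [ 7  2  5  3 15 29 37 36 39 34 37 36 27 38]
 [ 9  5  8  6 12 27 38 42 38 38 27 22 21 28]
 [ 5  8  7  8  3 13 37 42 32 28 11  4  1  8]
 [ 7  5  7  8  5 12 19 23 18 19  4  6  7  2]
 [ 6  8  4  4  6  3  4  0  5  4  6  7  8  4]
 [ 7  6  8  9  6  2  7  6  7  4  7  6  7  8]]
[[594.7 -21.6 264. ]] px size [[-0.03914902 -2.50594093  0.        ]]
[[592.4 -17.3 179. ]] px size [[-0.0431312  -2.70749769  0.        ]]
```

Run:
```python
from h import *
for n,p,z in(('top',(275.1,178.3),.264),('top',(271.8,184.8),.179),('scene',(245.4,171.5),.264),('scene',(247.1,190.3),.179)): print(n,ray(n,p,z).round(1))
for n in('top','scene'):
    D=np.load(n+'1.npz');w=D['w'];x,y,z=np.moveaxis(w,-1,0)
    u=w[...,:2]*1000-[596,-24]; s=u@[-.386,-.923]; q=u@[.923,-.386]
    # front (handle) face of panel & lower edge/top edge heights along s
    m=(D['d']>0)&(abs(q)<16)&(s<-12)&(s>-160)&(z>.12)&(z<.3)
    for a in range(-155,-15,20):
        mm=m&(s>a)&(s<a+20)
        if mm.sum()>5: print(n,a,np.percentile(z[mm],[1,3,50,97,99]).round(4),np.median(q[mm]).round(1),mm.sum())
```

```text
top [[593.9 -21.8 264. ]]
top [[593.5 -18.4 179. ]]
scene [[602.2 -31.6 264. ]]
scene [[604.2 -29.3 179. ]]
top -155 [0.1481 0.1597 0.2665 0.2788 0.2789] -4.7 67
top -135 [0.1446 0.1448 0.1474 0.1638 0.165 ] -5.8 7
top -75 [0.1452 0.1461 0.1583 0.2024 0.2045] -5.8 12
top -55 [0.1439 0.1465 0.2342 0.2752 0.2756] -5.1 102
top -35 [0.1423 0.1473 0.2408 0.2737 0.2741] -4.7 104
scene -155 [0.1442 0.1472 0.1925 0.2762 0.2768] 10.5 46
scene -135 [0.1448 0.1453 0.1791 0.2127 0.214 ] 11.0 99
scene -115 [0.1434 0.1454 0.1828 0.2146 0.2162] 11.8 104
scene -95 [0.1412 0.1427 0.18   0.2143 0.2165] 11.8 108
scene -75 [0.1433 0.1454 0.1883 0.2706 0.2737] 11.5 125
scene -55 [0.1421 0.1459 0.22   0.2748 0.276 ] 10.5 220
scene -35 [0.143  0.1465 0.2189 0.2737 0.2751] 10.4 243
```

Request:
play_rows --pt "-0.0025 -0.00725 -0.02 -0.00195 0.00081 0" --pt "-0.0025 -0.00725 -0.02 -0.00195 0.00081 0" --pt "-0.0025 -0.00725 -0.02 -0.00195 0.00081 0" --pt "-0.0025 -0.00725 -0.02 -0.00195 0.00081 0" --pt "-0.0025 -0.00725 -0.02 -0.00195 0.00081 0" --pt "0 0 0 0 0 0" --pt "0 0 0 0 0 0"

```text
clock: 5.9
tool_pos: [0.6188, 0.0266, 0.1813]
orientation: [180.0, -1.9, -112.4]
force: [0.8, -0.5, -5.1]
opening: 0.0097
gripper_force: 30.0
```

```bash
cat > v.py <<'E'
from h import *
import sys
o=get_obs(); print((o['tool_pos']*1000).round(1),o['orientation'].round(2),o['force'].round(1),o['moment'].round(2))
ims={}
for n in('top','scene'):
    im,d,w=pts(n); np.savez(n+'1.npz',im=im,d=d,w=w); ims[n]=im
    P=np.array([.5725,-.08,.12]); M=camera_model(n); q=M['world_to_cam']@np.r_[P,1]; u=int(M['fx']*q[0]/q[2]+M['cx']); v=int(M['fy']*q[1]/q[2]+M['cy'])
    r=18; u0,v0=u-r-(8 if n=='top' else -10),v-r-(5 if n=='top' else 0); c=im[v0:v0+2*r,u0:u0+2*r]; ims[n]=cv2.resize(np.clip(c*2.2,0,255).astype(np.uint8),(396,396),interpolation=cv2.INTER_NEAREST)
    print(n,'crop origin',u0,v0,'scale',396/(2*r))
cv2.imwrite('pics/'+sys.argv[1],np.hstack([ims['top'],ims['scene']]))
E
python3 v.py v1.png
```

```text
[618.8  26.6 181.3] [ 179.95   -1.92 -112.43] [ 0.8 -0.5 -5.1] [ 0.25 -0.22  0.05]
top crop origin 266 172 scale 11.0
scene crop origin 219 183 scale 11.0
```

View pics/v1.png

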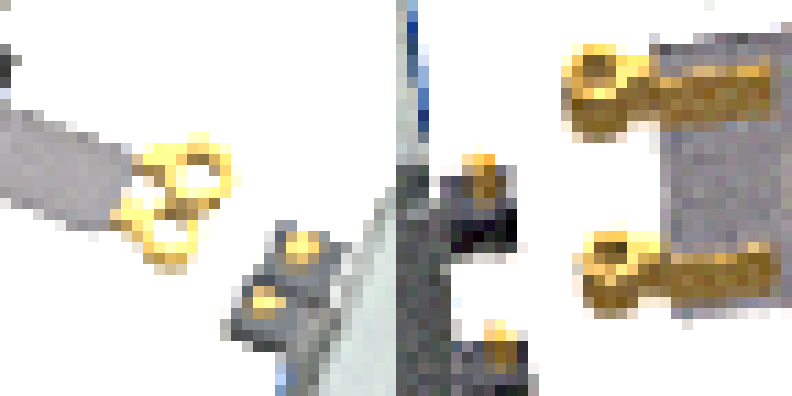

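The top crop shows the upper ring centre at (283.4,187.1) and the lower at (280.6,192.7), with pin tips at (293,194) and (289.6,198.8). The scene crop shows rings at (236.8,188.5) and (238.5,204.6), with pin tips at (226.5,197.3) and (228,212.3).

```bash
cat > r.py <<'E'
from h import *
s=np.array([-.382,-.924]);q=np.array([.924,-.382])
def rel(n,p,z): 
    r=ray(n,p,z)[0,:2]; return r
def tri(pt,ps):
    # least squares intersection of two rays
    A=np.zeros((3,3));b=np.zeros(3)
    for n,p in(('top',pt),('scene',ps)):
        a,c=ray(n,p,.0)[0],ray(n,p,.3)[0]; d=(c-a)/np.linalg.norm(c-a); Q=np.eye(3)-np.outer(d,d); A+=Q;b+=Q@a
    return np.linalg.solve(A,b)
E
python3 - <<'E'
from r import *
B={'kU':((283.4,187.1),(236.8,188.5),.1845),'kL':((280.6,192.7),(238.5,204.6),.0995),'pU':((292.95,194.05),(226.5,197.3),.146),'pL':((289.6,198.8),(228,212.3),.061)}
for k,(t,c,z) in B.items():
    T,S=rel('top',t,z),rel('scene',c,z); print(k,'top',T.round(1),'scene',S.round(1),'tri',tri(t,c).round(1))
    B[k]=(T,S,tri(t,c)[:2])
for a,b in(('kU','pU'),('kL','pL')):
    for i,nm in enumerate(('top','scene','tri')): dl=B[b][i]-B[a][i]; print(a,nm,'s',(dl@s).round(1),'q',(dl@q).round(1))
E
```

```text
kU top [585.7 -49.2] scene [587.2 -52.9] tri [585.7 -50.6 181.2]
kL top [584.8 -48.3] scene [586.6 -50.5] tri [585.1 -49.   96.5]
pU top [572.7 -78.6] scene [574.2 -81.4] tri [572.7 -79.7 143.1]
pL top [572.4 -77.8] scene [571.7 -80.6] tri [571.9 -79.1  60.3]
kU top s 32.2 q -0.8
kU scene s 31.3 q -1.2
kU tri s 31.9 q -0.9
kL top s 32.0 q -0.2
kL scene s 33.6 q -2.3
kL tri s 32.9 q -0.7
```

Request:
play_rows --pt "-0.0027 -0.0061 0 0 0 0" --pt "-0.0027 -0.0061 0 0 0 0" --pt "-0.0027 -0.0061 0 0 0 0" --pt "-0.0027 -0.0061 0 0 0 0" --pt "-0.0027 -0.0061 0 0 0 0" --pt "-0.0027 -0.0061 0 0 0 0" --pt "0 0 0 0 0 0"

```text
clock: 6.7
tool_pos: [0.6059, -0.004, 0.1813]
orientation: [180.0, -1.9, -112.5]
force: [-0.2, -0.5, -3.9]
opening: 0.0099
gripper_force: 30.0
```

Request:
play_rows --pt "0 0 -0.005 0 0 0" --pt "0 0 -0.005 0 0 0" --pt "0 0 -0.004 0 0 0" --pt "0 0 0 0 0 0" --pt "0 0 0 0 0 0"

```text
clock: 7.2
tool_pos: [0.6062, -0.0031, 0.1699]
orientation: [180.0, -1.9, -112.5]
force: [0.5, -0.8, -5.0]
opening: 0.0104
gripper_force: 30.0
```

```bash
python3 v.py v2.png
```

```text
[606.2  -3.1 169.9] [ 179.97   -1.92 -112.48] [ 0.5 -0.8 -5. ] [ 0.28 -0.13 -0.03]
top crop origin 266 172 scale 11.0
scene crop origin 219 183 scale 11.0
```

View pics/v2.png

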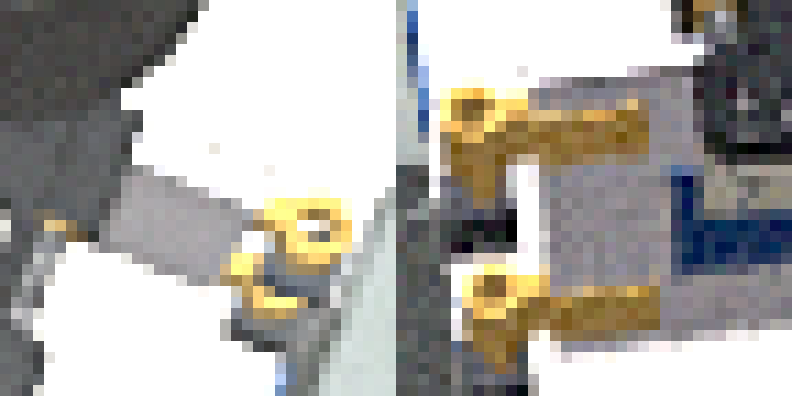

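Both knuckles sit over the pins, with the upper ring at top (294,192.4) and the scene-view rings at (225.5,192.3) and (227.4,208.4). I'll check the residual, then go down by feel.

Run:
```python
from r import *
for n,p,z,pin in(('top',(294,192.4),.1727,(572.7,-78.6)),('scene',(225.5,192.3),.1727,(574.2,-81.4)),('scene',(227.4,208.4),.0877,(571.7,-80.6))):
    r=rel(n,p,z); d=np.array(pin)-r; print(n,r.round(1),'s',(d@s).round(1),'q',(d@q).round(1))
```

```text
top [572.8 -78.6] s 0.0 q -0.0
scene [574.5 -83. ] s -1.3 q -0.9
scene [574.2 -82.3] s -0.6 q -2.9
```

Request:
play_rows --pt "0 0 -0.00125 0 0 0" --pt "0 0 -0.00125 0 0 0" --pt "0 0 -0.00125 0 0 0" --pt "0 0 -0.00125 0 0 0" --pt "0 0 0 0 0 0"

```text
clock: 7.8
tool_pos: [0.6062, -0.0032, 0.1659]
orientation: [180.0, -1.9, -112.5]
force: [0.5, 1.0, -4.5]
opening: 0.0096
gripper_force: 30.0
```

Request:
play_rows --pt "0 0 -0.00125 0 0 0" --pt "0 0 -0.00125 0 0 0" --pt "0 0 0 0 0 0"

```text
clock: 8.1
tool_pos: [0.6062, -0.0032, 0.1639]
orientation: [180.0, -1.9, -112.5]
force: [0.1, 1.2, -4.4]
opening: 0.0096
gripper_force: 30.0
```

Request:
play_rows --pt "0 0 -0.00125 0 0 0" --pt "0 0 0 0 0 0"

```text
clock: 8.3
tool_pos: [0.6062, -0.0032, 0.1629]
orientation: [180.0, -1.9, -112.5]
force: [-0.7, 1.6, -5.3]
opening: 0.0096
gripper_force: 30.0
```

Request:
play_rows --pt "0 0 -0.00125 0 0 0" --pt "0 0 -0.00125 0 0 0" --pt "0 0 0 0 0 0"

```text
clock: 8.6
tool_pos: [0.6062, -0.0032, 0.1609]
orientation: [180.0, -1.9, -112.5]
force: [-1.1, 1.3, -4.3]
opening: 0.0101
gripper_force: 30.0
```

Request:
play_rows --pt "0 0 -0.00125 0 0 0" --pt "0 0 0 0 0 0"

```text
clock: 8.8
tool_pos: [0.6062, -0.0032, 0.1599]
orientation: [180.0, -1.9, -112.5]
force: [-0.4, 1.1, -3.9]
opening: 0.0097
gripper_force: 30.0
```

No upward force 5 mm below tip height, so both knuckles are on the pins.

Request:
play_rows --pt "0 0 -0.00125 0 0 0" --pt "0 0 -0.00125 0 0 0" --pt "0 0 -0.00125 0 0 0" --pt "0 0 0 0 0 0"

```text
clock: 9.2
tool_pos: [0.6062, -0.0032, 0.1568]
orientation: [180.0, -1.9, -112.5]
force: [-0.4, 1.4, -4.1]
opening: 0.0095
gripper_force: 30.0
```

Request:
play_rows --pt "0 0 -0.00125 0 0 0" --pt "0 0 -0.00125 0 0 0" --pt "0 0 -0.00125 0 0 0" --pt "0 0 0 0 0 0"

```text
clock: 9.6
tool_pos: [0.6062, -0.0032, 0.1539]
orientation: [180.0, -1.9, -112.5]
force: [-0.5, 1.1, -4.1]
opening: 0.0096
gripper_force: 30.0
```

Origin is about 50 mm; home is 45.

Request:
play_rows --pt "0 0 -0.00125 0 0 0" --pt "0 0 -0.00125 0 0 0" --pt "0 0 -0.00125 0 0 0" --pt "0 0 0 0 0 0"

```text
clock: 10.0
tool_pos: [0.6063, -0.0032, 0.151]
orientation: [180.0, -1.9, -112.5]
force: [-0.6, 0.4, -3.8]
opening: 0.0094
gripper_force: 30.0
```

Request:
play_rows --pt "0 0 -0.00125 0 0 0" --pt "0 0 0 0 0 0"

```text
clock: 10.2
tool_pos: [0.6067, -0.0031, 0.1506]
orientation: [-180.0, -1.9, -112.5]
force: [0.1, 2.2, 0.2]
opening: 0.01
gripper_force: 30.0
```

Request:
play_rows --pt "0 0 -0.00125 0 0 0" --pt "0 0 0 0 0 0"

```text
clock: 10.4
tool_pos: [0.6073, -0.0029, 0.1502]
orientation: [-179.9, -1.8, -112.5]
force: [-0.8, 4.0, 4.3]
opening: 0.0098
gripper_force: 30.1
```

```bash
python3 v.py v3.png; python3 -c "
from plant import *
o=get_obs();print(o['joint_pos'].round(1),o['force'],o['moment'])"
```

```text
[607.3  -2.9 150.2] [-179.89   -1.83 -112.47] [-0.8  4.   4.3] [ 1.44  0.45 -0.23]
top crop origin 266 172 scale 11.0
scene crop origin 219 183 scale 11.0
[ 19.1  17.9 -14.2   1.7 -59.  -42.4] [-1.30355372  5.31424916  5.05477625] [ 1.50866285  0.3716416  -0.21614452]
```

View pics/v3.png

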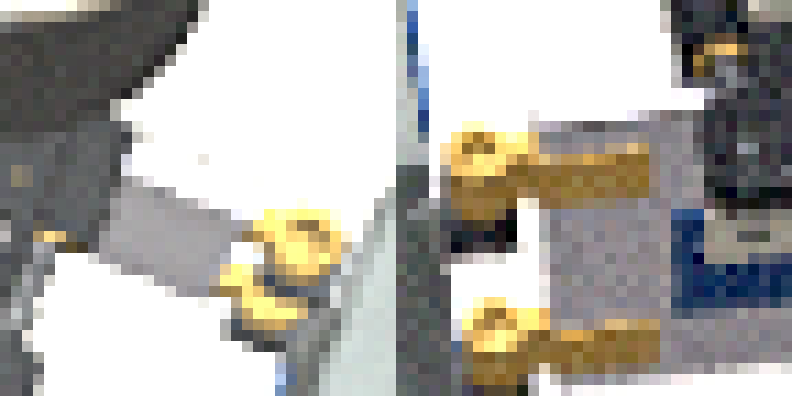

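Both knuckles are down on their brackets with the pin tips visible inside the tubes, and there is upward contact force, so the door is fully home. I'll release and go up.

Request:
play_rows --pt "0 0 0 0 0 0" --pt "0 0 0 0 0 0" --pt "0 0 0 0 0 0" --pt "0 0 0 0 0 0" --pt "0 0 0 0 0 0" --gripper -0.1

```text
clock: 11.0
tool_pos: [0.6062, -0.0034, 0.1489]
orientation: [180.0, -1.9, -112.5]
force: [0.1, 0.3, 0.2]
opening: 0.0381
gripper_force: 0.0
```

Request:
play_rows --pt "0 0 0.0125 0 0 0" --pt "0 0 0.03 0 0 0" --pt "0 0 0.03 0 0 0" --pt "0 0 0.03 0 0 0" --pt "0 0 0.03 0 0 0" --pt "0 0 0 0 0 0"

```text
clock: 11.6
tool_pos: [0.6081, -0.0032, 0.2599]
orientation: [-179.7, -1.7, -112.5]
force: [1.1, -0.9, 0.4]
opening: 0.0395
gripper_force: 0.0
```

```bash
cat > q.py <<'E'
from h import *
o=get_obs(); print((o['tool_pos']*1000).round(1),o['orientation'].round(2),o['force'].round(1),o['joint_pos'].round(1))
X=np.array([-.382,-.924]);Y=np.array([.924,-.382]);P=np.array([.573,-.080])
for n in('top','scene'):
    im,d,w=pts(n); u=w[...,:2]-P; a=u@X*1000; b=u@Y*1000; z=w[...,2]*1000
    print(n,'roof zmax',np.percentile(z[(d>0)&(a>20)&(a<180)&(b>-180)&(b<20)&(z<250)],[50,98,99.5]).round(1))
    r=np.hypot(a,b); m=(d>0)&(z>120)&(z<172)&(r>20)&(r<165)&(a<10)&(b<30)
    for r0 in(20,50,80,110,140):
        k=m&(r>=r0)&(r<r0+25)
        if k.sum()>4: th=np.degrees(np.arctan2(b[k],a[k]))%360; print(n,r0,k.sum(),'angle',np.percentile(th,[10,50,90]).round(1),'ab',np.median(a[k]).round(),np.median(b[k]).round(),'z98',np.percentile(z[k],98).round(1))
E
python3 q.py
```

```text
[608.1  -3.2 259.9] [-179.67   -1.71 -112.47] [ 1.1 -0.9  0.4] [ 19.1  13.4  -5.5   1.6 -72.1 -42. ]
top roof zmax [174.9 187.2 189.4]
top 20 56 angle [173.8 184.5 189. ] ab -32.0 -3.0 z98 168.3
top 140 38 angle [177.8 180.2 272.8] ab -150.0 -1.0 z98 164.3
scene roof zmax [175.2 187.8 189.9]
scene 20 103 angle [161.3 168.1 178.3] ab -32.0 7.0 z98 167.6
scene 50 98 angle [171.9 173.7 179.4] ab -62.0 7.0 z98 167.4
scene 80 91 angle [174.  175.4 178.1] ab -92.0 7.0 z98 165.4
scene 110 93 angle [175.5 176.3 178.7] ab -123.0 8.0 z98 164.8
scene 140 54 angle [176.  176.6 178.1] ab -147.0 9.0 z98 165.0
```

Request:
play_rows --pt "0.0227 0.0058 0 0.0032 -0.0013 0" --pt "0.0227 0.0058 0 0.0032 -0.0013 0" --pt "0.0227 0.0058 0 0.0032 -0.0013 0" --pt "0 0 0 0 0 0" --pt "0 0 -0.045 0 0 0" --pt "0 0 -0.045 0 0 0" --pt "0 0 -0.045 0 0 0" --pt "0 0 0 0 0 0" --gripper -1

```text
clock: 12.5
tool_pos: [0.6564, 0.01, 0.1411]
orientation: [179.5, -0.4, -112.5]
force: [-0.4, 0.4, -0.3]
opening: 0.0003
gripper_force: 0.0
```

```bash
cat > tr.py <<'E'
import numpy as np,sys
def rows(r,th0,steps):
    th=th0;out=[]
    for s in steps:
        d=r*(np.array([np.cos(np.radians(th+s)),np.sin(np.radians(th+s))])-[np.cos(np.radians(th)),np.sin(np.radians(th))])/800
        out.append([round(d[0],4),round(d[1],4),0,0,0,round(s/180,4)]);th+=s
    return out
E
python3 - <<'E'
from tr import *
r=rows(117.9,54.8,[4]*20)
print(r[:10]);print(r[10:])
E
```

```text
[[np.float64(-0.0086), np.float64(0.0056), 0, 0, 0, 0.0222], [np.float64(-0.009), np.float64(0.005), 0, 0, 0, 0.0222], [np.float64(-0.0093), np.float64(0.0044), 0, 0, 0, 0.0222], [np.float64(-0.0096), np.float64(0.0037), 0, 0, 0, 0.0222], [np.float64(-0.0098), np.float64(0.003), 0, 0, 0, 0.0222], [np.float64(-0.01), np.float64(0.0023), 0, 0, 0, 0.0222], [np.float64(-0.0102), np.float64(0.0016), 0, 0, 0, 0.0222], [np.float64(-0.0102), np.float64(0.0009), 0, 0, 0, 0.0222], [np.float64(-0.0103), np.float64(0.0002), 0, 0, 0, 0.0222], [np.float64(-0.0103), np.float64(-0.0005), 0, 0, 0, 0.0222]]
[[np.float64(-0.0102), np.float64(-0.0012), 0, 0, 0, 0.0222], [np.float64(-0.0101), np.float64(-0.0019), 0, 0, 0, 0.0222], [np.float64(-0.0099), np.float64(-0.0026), 0, 0, 0, 0.0222], [np.float64(-0.0097), np.float64(-0.0033), 0, 0, 0, 0.0222], [np.float64(-0.0095), np.float64(-0.004), 0, 0, 0, 0.0222], [np.float64(-0.0092), np.float64(-0.0046), 0, 0, 0, 0.0222], [np.float64(-0.0088), np.float64(-0.0053), 0, 0, 0, 0.0222], [np.float64(-0.0084), np.float64(-0.0059), 0, 0, 0, 0.0222], [np.float64(-0.008), np.float64(-0.0064), 0, 0, 0, 0.0222], [np.float64(-0.0075), np.float64(-0.007), 0, 0, 0, 0.0222]]
```

Request:
play_rows --pt "-0.006 0.0025 0.007 0 0 0" --pt "-0.006 0.0025 0.007 0 0 0" --pt "-0.0065 0.0025 0 0 0 0" --pt "0 0 0 0 0 0"

```text
clock: 12.9
tool_pos: [0.646, 0.0173, 0.1606]
orientation: [-179.9, 0.1, -112.5]
force: [0.7, 0.6, -0.3]
opening: 0.0004
gripper_force: 0.0
```

Request:
play_rows --pt "-0.0086 0.0056 -0.005 0 0 0.0222" --pt "-0.009 0.005 -0.005 0 0 0.0222" --pt "-0.0093 0.0044 0 0 0 0.0222" --pt "-0.0096 0.0037 0 0 0 0.0222" --pt "-0.0098 0.003 0 0 0 0.0222" --pt "-0.01 0.0023 0 0 0 0.0222"

```text
clock: 13.5
tool_pos: [0.6009, 0.0362, 0.1511]
orientation: [-179.9, -0.0, -88.3]
force: [1.4, 0.1, 0.2]
opening: 0.0002
gripper_force: 0.2
```

```bash
python3 q.py
```

```text
[600.9  36.2 151.1] [-1.7994e+02 -1.0000e-02 -8.8340e+01] [1.4 0.1 0.2] [ 22.   17.  -14.7   0.  -58.3 -20.4]
top roof zmax [174.9 187.2 189.5]
top 20 56 angle [193.4 204.3 209.8] ab -30.0 -13.0 z98 168.1
top 50 52 angle [196.8 202.2 204.2] ab -58.0 -23.0 z98 168.5
top 80 17 angle [200.  201.8 202.2] ab -92.0 -37.0 z98 166.9
top 110 24 angle [201.1 201.4 201.6] ab -114.0 -45.0 z98 163.4
top 140 14 angle [200.7 272.1 273.4] ab 6.0 -143.0 z98 152.3
scene roof zmax [175.2 187.8 189.4]
scene 20 97 angle [188.2 192.5 202.2] ab -31.0 -7.0 z98 168.3
scene 50 91 angle [195.1 197.2 201.8] ab -59.0 -19.0 z98 166.5
scene 80 86 angle [197.  198.  201.5] ab -87.0 -30.0 z98 165.8
scene 110 18 angle [181.  182.2 198.4] ab -112.0 -5.0 z98 171.3
```

The door swings with the push and is now about 21° in.

Request:
play_rows --pt "-0.0102 0.0016 0 0 0 0.0222" --pt "-0.0102 0.0009 0 0 0 0.0222" --pt "-0.0103 0.0002 0 0 0 0.0222" --pt "-0.0103 -0.0005 0 0 0 0.0222" --pt "-0.0102 -0.0012 0 0 0 0.0222" --pt "-0.0101 -0.0019 0 0 0 0.0222" --pt "-0.0099 -0.0026 0 0 0 0.0222" --pt "-0.0097 -0.0033 0 0 0 0.0222"

```text
clock: 14.4
tool_pos: [0.5365, 0.0305, 0.1508]
orientation: [-180.0, -0.1, -56.5]
force: [0.1, 0.1, -0.5]
opening: 0.0001
gripper_force: 0.2
```

Request:
play_rows --pt "-0.0095 -0.004 0 0 0 0.0222" --pt "-0.0092 -0.0046 0 0 0 0.0222" --pt "-0.0088 -0.0053 0 0 0 0.0222" --pt "-0.0084 -0.0059 0 0 0 0.0222" --pt "-0.008 -0.0064 0 0 0 0.0222" --pt "0 0 0 0 0 0"

```text
clock: 15.0
tool_pos: [0.5009, 0.0091, 0.1508]
orientation: [-180.0, -0.1, -36.6]
force: [-0.0, 0.2, -0.3]
opening: 0.0006
gripper_force: 0.0
```

```bash
python3 q.py
python3 - <<'E'
import numpy as np
from plant import get_obs
t=get_obs()['tool_pos'][:2]*1000-[573,-80]; print('ab',t@[-.382,-.924],t@[.924,-.382])
E
```

```text
[500.9   9.1 150.8] [-1.7998e+02 -6.0000e-02 -3.6630e+01] [-0.   0.2 -0.3] [ 23.6   7.8 -27.    0.1 -55.2  29.7]
top roof zmax [174.8 187.5 189.4]
top 140 21 angle [251.8 253.4 272.1] ab -44.0 -146.0 z98 164.0
scene roof zmax [175.3 189.  234.6]
scene 20 44 angle [245.3 249.9 261. ] ab -11.0 -30.0 z98 168.2
scene 50 41 angle [250.2 251.7 257.4] ab -19.0 -61.0 z98 166.0
scene 80 62 angle [242.2 251.2 255.7] ab -30.0 -90.0 z98 169.9
scene 110 12 angle [251.3 253.5 255.6] ab -32.0 -109.0 z98 166.3
ab -55.472168865062685 -100.17594990796388
```

```bash
python3 -c "
from tr import *
for r in rows(114.6,129,[2]*5+[1]*10): print([float(v) for v in r])"
```

```text
[-0.0038, -0.0032, 0.0, 0.0, 0.0, 0.0111]
[-0.0037, -0.0033, 0.0, 0.0, 0.0, 0.0111]
[-0.0036, -0.0035, 0.0, 0.0, 0.0, 0.0111]
[-0.0035, -0.0036, 0.0, 0.0, 0.0, 0.0111]
[-0.0033, -0.0037, 0.0, 0.0, 0.0, 0.0111]
[-0.0016, -0.0019, 0.0, 0.0, 0.0, 0.0056]
[-0.0016, -0.0019, 0.0, 0.0, 0.0, 0.0056]
[-0.0016, -0.002, 0.0, 0.0, 0.0, 0.0056]
[-0.0015, -0.002, 0.0, 0.0, 0.0, 0.0056]
[-0.0015, -0.002, 0.0, 0.0, 0.0, 0.0056]
[-0.0015, -0.002, 0.0, 0.0, 0.0, 0.0056]
[-0.0014, -0.0021, 0.0, 0.0, 0.0, 0.0056]
[-0.0014, -0.0021, 0.0, 0.0, 0.0, 0.0056]
[-0.0013, -0.0021, 0.0, 0.0, 0.0, 0.0056]
[-0.0013, -0.0021, 0.0, 0.0, 0.0, 0.0056]
```

Request:
play_rows --pt "-0.0038 -0.0032 0 0 0 0.0111" --pt "-0.0037 -0.0033 0 0 0 0.0111" --pt "-0.0036 -0.0035 0 0 0 0.0111" --pt "-0.0035 -0.0036 0 0 0 0.0111" --pt "-0.0033 -0.0037 0 0 0 0.0111"

```text
clock: 15.6
tool_pos: [0.4873, -0.0041, 0.1504]
orientation: [180.0, -0.1, -26.6]
force: [-0.5, -0.3, -0.9]
opening: 0.0003
gripper_force: 0.2
```

Request:
play_rows --pt "-0.0016 -0.0019 0 0 0 0.0056" --pt "-0.0016 -0.0019 0 0 0 0.0056" --pt "0 0 0 0 0 0"

```text
clock: 15.9
tool_pos: [0.4843, -0.0074, 0.1503]
orientation: [180.0, -0.0, -24.6]
force: [0.1, 0.3, 0.3]
opening: 0.0007
gripper_force: 0.1
```

```bash
cat >> q.py <<'E'
t=o['tool_pos'][:2]-P; print('tool ab',(t@X*1000).round(1),(t@Y*1000).round(1))
E
python3 q.py
```

```text
[484.3  -7.4 150.3] [ 1.7998e+02 -4.0000e-02 -2.4590e+01] [0.1 0.3 0.3] [ 22.5   6.2 -28.9   0.1 -54.8  42.9]
top roof zmax [174.9 188.1 219.9]
top 140 27 angle [261.4 263.8 273.1] ab -17.0 -149.0 z98 163.7
scene roof zmax [175.3 190.3 236.6]
scene 20 32 angle [257.6 265.1 275.3] ab -3.0 -33.0 z98 167.9
scene 50 29 angle [261.3 264.6 270. ] ab -5.0 -64.0 z98 166.7
scene 80 55 angle [254.  261.7 267.1] ab -14.0 -97.0 z98 171.2
scene 110 13 angle [262.  264.1 266.9] ab -12.0 -115.0 z98 166.3
tool ab -33.2 -109.7
```

Request:
play_rows --pt "-0.0005 -0.00116 0 0 0 0.003" --pt "-0.0005 -0.00116 0 0 0 0.003" --pt "-0.0005 -0.00116 0 0 0 0.003" --pt "-0.0005 -0.00116 0 0 0 0.003" --pt "-0.0005 -0.00116 0 0 0 0" --pt "0 0 0 0 0 0"

```text
clock: 16.6
tool_pos: [0.4821, -0.0122, 0.1503]
orientation: [180.0, -0.0, -22.4]
force: [0.8, 0.1, 0.6]
opening: 0.0002
gripper_force: 0.1
```

Request:
play_rows --pt "-0.0005 -0.00116 0 0 0 0" --pt "-0.0005 -0.00116 0 0 0 0" --pt "0 0 0 0 0 0"

```text
clock: 16.9
tool_pos: [0.4813, -0.014, 0.1503]
orientation: [180.0, -0.0, -22.4]
force: [0.3, 0.2, -0.3]
opening: 0.0008
gripper_force: 0.1
```

Request:
play_rows --pt "-0.0005 -0.00116 0 0 0 0" --pt "0 0 0 0 0 0"

```text
clock: 17.1
tool_pos: [0.4809, -0.0149, 0.1503]
orientation: [180.0, -0.0, -22.4]
force: [-0.1, 0.9, -0.4]
opening: 0.0003
gripper_force: 0.1
```

a ≈ -25; keep feeling.

Request:
play_rows --pt "-0.0005 -0.00116 0 0 0 0" --pt "0 0 0 0 0 0"

```text
clock: 17.3
tool_pos: [0.4805, -0.0158, 0.1503]
orientation: [180.0, -0.0, -22.4]
force: [0.3, 0.0, -0.5]
opening: 0.0002
gripper_force: 0.1
```

Request:
play_rows --pt "-0.0005 -0.00116 0 0 0 0" --pt "0 0 0 0 0 0"

```text
clock: 17.5
tool_pos: [0.4801, -0.0168, 0.1503]
orientation: [180.0, -0.0, -22.4]
force: [0.4, -0.1, -0.2]
opening: 0.0002
gripper_force: 0.1
```

```bash
python3 q.py
```

```text
[480.1 -16.8 150.3] [ 1.7998e+02 -4.0000e-02 -2.2400e+01] [ 0.4 -0.1 -0.2] [ 21.6   5.9 -29.4   0.1 -54.8  46. ]
top roof zmax [174.9 189.  234.3]
top 140 25 angle [266.2 268.3 273. ] ab -4.0 -151.0 z98 164.2
scene roof zmax [175.2 231.3 239.8]
scene 20 29 angle [264.8 272.6 281.2] ab 1.0 -31.0 z98 168.5
scene 50 24 angle [266.9 270.1 274.3] ab 0.0 -65.0 z98 167.8
scene 80 56 angle [253.4 263.3 271.1] ab -11.0 -99.0 z98 170.5
scene 110 6 angle [268.7 270.2 271.6] ab 0.0 -115.0 z98 166.0
tool ab -22.9 -110.0
```

Still about 1° short; continue until contact.

Request:
play_rows --pt "-0.0005 -0.00116 0 0 0 0" --pt "0 0 0 0 0 0"

```text
clock: 17.8
tool_pos: [0.4797, -0.0177, 0.1503]
orientation: [180.0, -0.0, -22.4]
force: [-0.0, 0.3, -0.8]
opening: 0.0006
gripper_force: 0.1
```

Request:
play_rows --pt "-0.0005 -0.00116 0 0 0 0" --pt "0 0 0 0 0 0"

```text
clock: 18.0
tool_pos: [0.4794, -0.0186, 0.1503]
orientation: [180.0, -0.0, -22.4]
force: [-0.2, 0.8, 0.1]
opening: 0.0001
gripper_force: 0.1
```

Request:
play_rows --pt "-0.0005 -0.00116 0 0 0 0" --pt "0 0 0 0 0 0"

```text
clock: 18.2
tool_pos: [0.4789, -0.0196, 0.1503]
orientation: [180.0, -0.0, -22.4]
force: [-0.4, 0.4, 0.4]
opening: 0.0002
gripper_force: 0.1
```

Request:
play_rows --pt "-0.0005 -0.00116 0 0 0 0" --pt "0 0 0 0 0 0"

```text
clock: 18.4
tool_pos: [0.4785, -0.0205, 0.1503]
orientation: [180.0, -0.0, -22.4]
force: [0.7, -0.2, 0.2]
opening: 0.0006
gripper_force: 0.2
```

Request:
play_rows --pt "-0.0005 -0.00116 0 0 0 0" --pt "0 0 0 0 0 0"

```text
clock: 18.6
tool_pos: [0.4784, -0.021, 0.1503]
orientation: [-180.0, -0.0, -22.4]
force: [0.3, 2.8, -1.1]
opening: 0.0007
gripper_force: 1.4
```

```bash
python3 q.py
```

```text
[478.4 -21.  150.3] [-1.7998e+02 -5.0000e-02 -2.2400e+01] [ 0.3  2.8 -1.1] [ 21.1   5.7 -29.5   0.  -54.7  46.5]
top roof zmax [175.  189.2 234.5]
top 140 24 angle [268.4 270.4 273. ] ab 1.0 -151.0 z98 163.4
scene roof zmax [175.2 232.6 242.4]
scene 20 25 angle [266.3 274.1 281.3] ab 3.0 -35.0 z98 168.6
scene 50 23 angle [269.6 273.1 276.8] ab 3.0 -63.0 z98 168.5
scene 80 61 angle [255.4 265.7 273.7] ab -7.0 -99.0 z98 171.3
scene 110 8 angle [271.1 272.5 273.8] ab 5.0 -115.0 z98 166.5
tool ab -18.4 -110.0
```

Contact: 2.8 N with the stops (door at about 90.5°). I'll press one more step to confirm, then back off.

Request:
play_rows --pt "-0.0005 -0.00116 0 0 0 0" --pt "0 0 0 0 0 0" --pt "0 0 0 0 0 0"

```text
clock: 19.0
tool_pos: [0.4784, -0.0211, 0.1503]
orientation: [-179.9, -0.1, -22.4]
force: [0.5, 7.0, -0.9]
opening: 0.0006
gripper_force: 3.7
```

Request:
play_rows --pt "0.0005 0.00116 0 0 0 0" --pt "0.001 0.0023 0 0 0 0" --pt "0.003 0.007 0 0 0 0" --pt "0.01 0.023 0 0 0 0" --pt "0.01 0.023 0 0 0 0" --pt "0 0 0.04 0 0 0" --pt "0 0 0.04 0 0 0" --pt "0 0 0 0 0 0"

```text
clock: 19.8
tool_pos: [0.5002, 0.0242, 0.2185]
orientation: [-179.8, -0.4, -22.3]
force: [1.9, -0.4, -0.7]
opening: 0.0006
gripper_force: 0.0
```

```bash
python3 q.py
python3 - <<'E'
from h import *
a,b=[pts(n)[0] for n in('scene','top')]
cv2.imwrite('pics/end.png',np.hstack([cv2.resize(np.clip(q*2.0,0,255).astype(np.uint8),(400,400),interpolation=2) for q in (a[130:250,150:270],b[170:290,240:360])]))
for n,im in(('scene',a),('top',b)):
    old=np.load(n+'0.npz')['im']; d=cv2.absdiff(cv2.GaussianBlur(im,(5,5),0),cv2.GaussianBlur(old,(5,5),0)).max(2)>25
    k,l,s,c=cv2.connectedComponentsWithStats(d.astype(np.uint8)); print(n,[s[i].tolist() for i in range(1,k) if s[i,4]>15])
E
```

```text
[500.2  24.2 218.5] [-179.81   -0.36  -22.32] [ 1.9 -0.4 -0.7] [ 25.4   4.  -21.7   0.2 -63.9  42.2]
top roof zmax [174.9 187.5 189.4]
top 20 8 angle [271.3 274.4 276.7] ab 3.0 -40.0 z98 167.6
top 50 12 angle [268.  269.6 272.2] ab -0.0 -69.0 z98 168.4
top 80 39 angle [266.1 268.3 271.2] ab -2.0 -93.0 z98 167.0
top 110 12 angle [267.3 269.2 271. ] ab -2.0 -131.0 z98 164.2
top 140 39 angle [267.7 269.8 272.9] ab -1.0 -148.0 z98 164.3
scene roof zmax [175.1 187.9 190.2]
scene 20 27 angle [266.  274.  286.3] ab 3.0 -32.0 z98 168.0
scene 50 21 angle [269.6 273.1 276.2] ab 3.0 -60.0 z98 168.2
scene 80 19 angle [269.7 271.9 274.1] ab 3.0 -95.0 z98 166.4
scene 110 20 angle [269.6 271.6 273.3] ab 3.0 -122.0 z98 166.6
scene 140 12 angle [269.9 271.2 272.5] ab 3.0 -147.0 z98 168.0
tool ab -68.5 -107.1
scene [[137, 0, 30, 57, 1071], [183, 0, 30, 72, 1665], [206, 0, 75, 153, 5278], [302, 0, 6, 4, 18], [331, 0, 62, 52, 1434], [376, 4, 8, 8, 36], [135, 60, 26, 36, 433], [164, 73, 29, 24, 145], [276, 128, 48, 52, 1465], [224, 166, 10, 14, 88], [223, 188, 7, 11, 48], [226, 206, 6, 9, 35]]
top [[104, 159, 198, 225, 20201], [160, 203, 8, 10, 42], [172, 206, 11, 18, 116], [274, 240, 5, 8, 18], [0, 288, 48, 57, 1594]]
```

View pics/end.png

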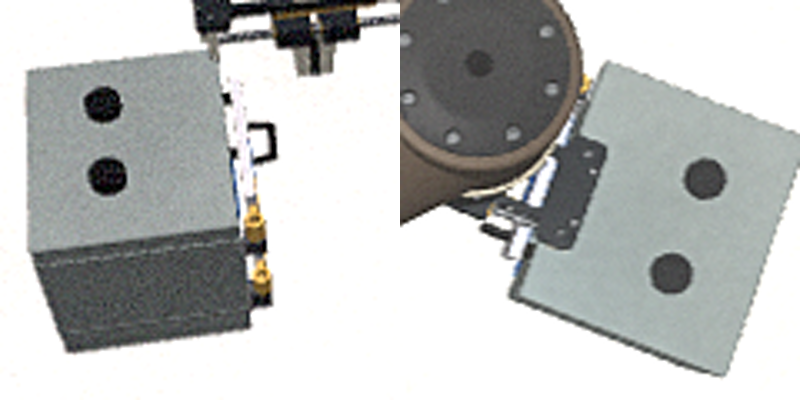

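The door is shut and the other things are unmoved. It may have rebounded a millimetre on the rubber, so I'll press it again and back off very slowly.

Request:
play_rows --pt "0 0 -0.042 0 0 0" --pt "0 0 -0.042 0 0 0" --pt "0 0 0 0 0 0" --pt "-0.0075 -0.016 0 0 0 0" --pt "-0.0075 -0.016 0 0 0 0" --pt "-0.0065 -0.014 0 0 0 0" --pt "-0.0025 -0.004 0 0 0 0" --pt "0 0 0 0 0 0"

```text
clock: 20.8
tool_pos: [0.4781, -0.0178, 0.1479]
orientation: [-180.0, -0.1, -22.5]
force: [0.2, -0.9, 0.8]
opening: 0.0007
gripper_force: 0.0
```

Request:
play_rows --pt "-0.0003 -0.0006 0 0 0 0" --pt "-0.0003 -0.0006 0 0 0 0" --pt "0 0 0 0 0 0"

```text
clock: 21.1
tool_pos: [0.4778, -0.0178, 0.1471]
orientation: [180.0, -0.0, -22.4]
force: [1.3, -0.2, -0.1]
opening: 0.0005
gripper_force: 0.0
```

Request:
play_rows --pt "-0.0004 -0.0012 0 0 0 0" --pt "-0.0004 -0.0012 0 0 0 0" --pt "0 0 0 0 0 0" --pt "0 0 0 0 0 0"

```text
clock: 21.5
tool_pos: [0.4771, -0.0199, 0.147]
orientation: [180.0, -0.0, -22.4]
force: [0.5, 0.5, 0.3]
opening: 0.0008
gripper_force: 0.1
```

Request:
play_rows --pt "-0.0004 -0.0012 0 0 0 0" --pt "0 0 0 0 0 0" --pt "0 0 0 0 0 0"

```text
clock: 21.8
tool_pos: [0.477, -0.0204, 0.1471]
orientation: [-180.0, -0.0, -22.4]
force: [0.5, 5.9, -1.6]
opening: 0.0006
gripper_force: 2.4
```

Request:
play_rows --pt "4e-05 0.0001 0 0 0 0" --pt "4e-05 0.0001 0 0 0 0" --pt "4e-05 0.0001 0 0 0 0" --pt "4e-05 0.0001 0 0 0 0" --pt "4e-05 0.0001 0 0 0 0" --pt "4e-05 0.0001 0 0 0 0" --pt "4e-05 0.0001 0 0 0 0" --pt "4e-05 0.0001 0 0 0 0" --pt "4e-05 0.0001 0 0 0 0" --pt "4e-05 0.0001 0 0 0 0"

```text
clock: 22.8
tool_pos: [0.477, -0.0203, 0.1471]
orientation: [180.0, -0.0, -22.4]
force: [1.4, 2.6, -1.7]
opening: 0.0005
gripper_force: 1.2
```

Request:
play_rows --pt "0.0001 0.0003 0 0 0 0" --pt "0.0001 0.0003 0 0 0 0" --pt "0.0001 0.0003 0 0 0 0" --pt "0.0001 0.0003 0 0 0 0" --pt "0.003 0.007 0 0 0 0" --pt "0.01 0.023 0 0 0 0" --pt "0.01 0.023 0 0 0 0" --pt "0 0 0.04 0 0 0" --pt "0 0 0.04 0 0 0" --pt "0 0 0 0 0 0"

```text
clock: 23.8
tool_pos: [0.4986, 0.0248, 0.2153]
orientation: [-179.8, -0.4, -22.3]
force: [0.4, 0.1, -0.4]
opening: 0.0009
gripper_force: 0.0
```

```bash
python3 q.py
```

```text
[498.6  24.8 215.3] [-179.8    -0.36  -22.3 ] [ 0.4  0.1 -0.4] [ 25.5   4.  -22.2   0.1 -63.4  42.1]
top roof zmax [174.9 187.6 189.3]
top 20 7 angle [272.4 274.8 276.2] ab 3.0 -39.0 z98 168.3
top 50 9 angle [268.6 270.2 272. ] ab 0.0 -56.0 z98 167.0
top 80 37 angle [266.3 268.5 271.2] ab -2.0 -93.0 z98 166.4
top 110 11 angle [267.3 268.8 271.1] ab -3.0 -132.0 z98 164.4
top 140 38 angle [267.8 269.9 272.8] ab -0.0 -148.0 z98 165.5
scene roof zmax [175.2 187.5 189.6]
scene 20 26 angle [266.  273.4 283. ] ab 2.0 -30.0 z98 168.9
scene 50 20 angle [269.5 272.4 275.8] ab 3.0 -63.0 z98 168.1
scene 80 24 angle [269.6 272.1 274.5] ab 3.0 -92.0 z98 167.1
scene 110 19 angle [269.6 271.3 273. ] ab 3.0 -123.0 z98 166.6
scene 140 14 angle [270.  271.2 272.4] ab 3.0 -146.0 z98 164.2
tool ab -68.4 -108.7
```

```bash
python3 -c "
from plant import *
print(close_job())"
```

```text
the job is handed in; nothing more can be done
None
```

The door is hung fully home on both pins, swung shut against the rubber stops and released. The camera check after the first push showed the other things unmoved. I handed the job in at about 24 s, with the arm clear; no verdict was shown.

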